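# Find the charged milling tube on the balance and seat it on the drive

## Robot

A 6-joint arm with a two-finger parallel gripper is mounted at the origin on a cart in front of the work surface, level with it; the furniture and walls round the work are solid. World frame = base frame: x ahead of the robot, y to its left, z up, the work surface at z = 0. Lengths are in m, angles in rad, forces in N, time in s.
With the tool pointing down it reaches from about 0.4 to 0.825 m from the base axis. Payload 7 kg.
Tool frame: the origin (TCP) lies midway between the tips of the shut fingers; the grasp point (between the pads) lies 19 mm behind it; z points along the fingers, y is the line along which they close (so a half turn about z gives the same grasp; the last joint's range is limited). The gripper opens to 88 mm and grips with 3 to 60 N. Pads are 19 mm wide; open, the fingers measure 130 mm over their backs; the gripper's body (78 mm by 193 mm) begins 47 mm behind the grasp point.
Start: joints at [1.4, 0.359, 0.012, 0, -1.224, -0.288], TCP at [0.299, 0.605, 0.227] pointing down, gripper open.
Joint ranges: [-3.07, 3.07], [-1.43, 2.12], [-1.02, 1.25], [-3.03, 1.67], [-3.05, -0], [-3.03, 3.03]. Speed limits (rad/s): [2.39, 2.39, 3.01, 3.14, 3.14, 3.14].

## Interface

Orientations are given as a unit quaternion [w, x, y, z].
In Python, from cell import arm, cams, workorder, masks_of gives the robot as it stands.
- The arm moves only by the tool jog_arm, never from a script. Its argument "targets" is a list of rows, each a list of 4 numbers: the shift along the tool's x, y, z in m, then the turn about the tool's z in degrees. A call has 1 to 5 rows; each row shifts and turns the commanded pose from where the row before left it, along the tool's axes as they then stand; what a row does not reach is not made up. A row lasts 1/10 s, in which the tool goes at most 50 mm and 8.59 degrees, less where a joint would pass 70% of its speed; a pose out of reach is approached as far as the arm can. A call with a gripper value outside its range is refused whole. "hand" is the opening, from -1 (shut) to 1 (fully open), set as the call begins (left out, the last holds). The fingers move at their own pace and stop on an object; "newtons" is the grip in N (left out, the last holds). Time passes only in rows, so rows that do not move let the fingers close. It gives the time, the measured TCP pose, the force, the opening and the grip force at its end, in the units of the state.
- arm.get_obs(): the state, without advancing time (a new reading comes with each control period).
- cams.snapshot(name): name is "scene" or "side" or "wrist"; returns a dict with "frame" (400x640x3 uint8, blue, green, red), "fx", "fy", "cx", "cy" (pixels), "extrinsics" (4x4, takes a point from camera to world coordinates); the wrist camera has in their place "tool_from_camera" (4x4, takes a point from camera to tool coordinates, whose origin is the TCP and whose axes are the flange's). Camera axes: x right, y up, looking along -z (the intrinsics and any distortion apply to the point x, -y, -z); pixel columns grow to the right and rows downward; lengths in m; the calibration is good to about 2 mm. A picture is of the moment at which its call begins: read the wrist's pose just before it. There is no depth.
- workorder.close_job(): hands the job in; it is judged then, once.
Trained networks look in the newest picture that a camera, given by its name, has taken for a name from the list of things; names that differ only in an ending like _2 or _b are one class to them, and where a whole thing is asked for, a point or a joint stands for the part that bears it (a point fixed in the world has none). Each returns a list of dicts, best first, with "confidence" (0 to 1); they miss things now and then, are a little off and sometimes report something else, mostly with a low value. They report only what shows in the picture. A call takes as long as a camera call. They do not tell look-alikes from the thing itself.
- masks_of(camera, name): "region" (400x640 bool, what is visible of it) and "uv" ([column, row] in pixels, amid what is visible of it).
The state is a dict: "time": time; "joints": joint angles; "joint_velocities": joint speeds; "joint_torque": joint torques, N m; "position": TCP position; "ee_rot": TCP orientation; "ft_force": force on the tool from outside, world axes, zero at the start; "wrist_torque": the same for the moment, N m; "width": opening from 0.0 (shut) to 1.0 (fully open); "grip_force": force on a finger pad.
Only numpy, scipy, OpenCV 4.12 (cv2) and the standard library are available. Lean on these libraries where they do the work, as an engineer would, in place of code of your own. Each camera call takes 0.05 s, during which the arm holds its last target. There are 200 camera calls.

## Task

One of the two closed, look-alike milling tubes holds the steel grinding slug and the other only a light plastic one. Stand one in each cup of the balance, let go and let the beam settle; then take the tube whose side sinks, set it in the well of the tube drive and turn it under a light push until its slotted foot drops over the drive blade and it stands fully home, leaving the other tube standing in its cup. Be gentle with both instruments (less than 2 kg of push on either), and leave the beaker, petri dish, marker and tape where they are.

Things in the scene. Friction and masses are not known exactly. Their poses are not given: they have to be found in the camera images.
- tube_1: closed opaque milling tube, one of the two. White body 36 mm across, ribbed blue cap 40 mm across from 66 to 92 mm height; upright. Origin: centre of the underside, z up. Foot: four square teeth 7 mm high parted by two crossing slots, each 9 mm wide, along its x and y axes (same every quarter turn). With the steel slug a tube weighs 0.17 to 0.23 kg, with the plastic one 0.08 to 0.10 kg
- tube_2: closed opaque milling tube, the twin of tube_1 in looks. White body 36 mm across, ribbed blue cap 40 mm across from 66 to 92 mm height; upright. Origin: centre of the underside, z up. Foot: four square teeth 7 mm high parted by two crossing slots, each 9 mm wide, along its x and y axes (same every quarter turn). With the steel slug a tube weighs 0.17 to 0.23 kg, with the plastic one 0.08 to 0.10 kg
- balance: two-cup beam balance, fixed to the bench: grey base 92 x 236 mm, 31 mm high, with a fulcrum and white scale plate 73 mm high at its middle. Origin: centre of the underside; y axis along the beam, left cup at +85 mm, right cup at -85 mm; x axis points away from the scale plate
- beam (a joint): tilt of the balance beam in rad: 0 level, positive = left cup up and right cup down, negative = left cup down; hard stops at 0.16 either way. A spring of 0.75 N m/rad levels it. The heavy tube alone takes it to the stop, the light one alone to about 0.1; with both on, it rests 0.09 or more down on the heavy side within a second
- left_cup_floor (a point): centre of the inner floor of the steel left cup (+y arm of the balance). The cup always stays level; its floor is 72 mm above the bench with the beam level and rides up to 13.6 mm up or down with it, hard at the ends. Inside 43 mm across, flared to 49 mm at the rim, 15 mm above the floor
- right_cup_floor (a point): the same for the right cup (-y arm of the balance)
- drive: tube drive, fixed to the bench: white housing 130 x 104 mm, 36 mm high, front panel on its -x side, black ribbed collar 62 mm across round the well on its top, up to 64 mm. Origin: centre of the underside. The steel blade across the well, 31 x 7 mm, stands 6 mm above its floor at an unknown angle; it stays put under a tube that only rubs on it and turns with one it has entered (0.15 N m)
- well_floor (a point): centre of the well's floor, 36 mm above the bench, z up. The well is 39 mm across and 28 mm deep, flared to 44 mm over its top 6 mm. A tube out of line stands on the blade, which yields 2.5 mm on a spring (2 N to start, 7 N at the end), then is hard. Within about 4 degrees of a match (every quarter turn) it enters a slot: the push fades and the tube can sink home, its origin at this point
- beaker: bystander: empty glass beaker 75 x 81 mm, 92 mm high, origin under its centre
- petri_dish: bystander: petri dish 63 x 58 mm, 14 mm high, origin under its centre
- marker: bystander: black and white marker pen lying down, 135 mm long and 17 mm thick, origin under its centre
- tape_roll: bystander: roll of label tape lying flat, 98 mm across, 25 mm high, origin under its centre
Not all that is in view belongs to the job. What is shaped like the tube_2 but turquoise is not meant.

How it is judged:
On the way:
1. one tube stands in each cup, both let go, and the beam rests down on one side (((horizontal distance between tube_1 and left_cup_floor below 0.006 m and z of tube_1 in the frame of left_cup_floor between -0.004 and 0.004 m and angle between each of tube_1, tube_2's own z axis and vertical below 0.1 rad and horizontal distance between tube_2 and right_cup_floor below 0.006 m and z of tube_2 in the frame of right_cup_floor between -0.004 and 0.004 m) or (horizontal distance between tube_1 and right_cup_floor below 0.006 m and z of tube_1 in the frame of right_cup_floor between -0.004 and 0.004 m and angle between each of tube_1, tube_2's own z axis and vertical below 0.1 rad and horizontal distance between tube_2 and left_cup_floor below 0.006 m and z of tube_2 in the frame of left_cup_floor between -0.004 and 0.004 m)) and (value of joint beam below -0.06 rad or value of joint beam above 0.06 rad) and contact force between the fingers and tube_1 below 0.05 N and contact force between the fingers and tube_2 below 0.05 N and velocity of joint beam between -0.05 and 0.05 rad/s), for 0.3 s.
At the end, for the whole second after the job is handed in: Both tubes upright, released, at rest: the heavy one home in the drive's well (foot within 2 mm of its floor, 3 mm of its centre), the light one in a cup (within 4 mm of its floor, 6 mm of its centre), where, being light, it leaves the beam short of its stop (under 0.135 rad) (((horizontal distance between tube_1 and well_floor below 0.003 m and z of tube_1 in the frame of well_floor between -0.003 and 0.002 m and angle between tube_1's own z axis and vertical below 0.06 rad and ((horizontal distance between tube_2 and left_cup_floor below 0.006 m and z of tube_2 in the frame of left_cup_floor between -0.004 and 0.004 m and angle between tube_2's own z axis and vertical below 0.1 rad) or (horizontal distance between tube_2 and right_cup_floor below 0.006 m and z of tube_2 in the frame of right_cup_floor between -0.004 and 0.004 m and angle between tube_2's own z axis and vertical below 0.1 rad))) or (horizontal distance between tube_2 and well_floor below 0.003 m and z of tube_2 in the frame of well_floor between -0.003 and 0.002 m and angle between tube_2's own z axis and vertical below 0.06 rad and ((horizontal distance between tube_1 and left_cup_floor below 0.006 m and z of tube_1 in the frame of left_cup_floor between -0.004 and 0.004 m and angle between tube_1's own z axis and vertical below 0.1 rad) or (horizontal distance between tube_1 and right_cup_floor below 0.006 m and z of tube_1 in the frame of right_cup_floor between -0.004 and 0.004 m and angle between tube_1's own z axis and vertical below 0.1 rad)))) and value of joint beam between -0.135 and 0.135 rad and contact force between the fingers and tube_1 below 0.05 N and contact force between the fingers and tube_2 below 0.05 N and linear speed of each of tube_1, tube_2 below 0.01 m/s); the robot touches nothing.
It fails at once if anything loads the balance with more than 30 N (contact force between balance and anything else above 30 N).
It fails at once if anything loads the tube drive with more than 35 N, all its contacts added up (contact force between drive and anything else above 35 N).
It fails at once if the beaker, petri dish, marker or tape is shifted by more than 30 mm (distance of any of beaker, petri_dish, marker, tape_roll from where it was at the start of the episode above 0.03 m).
It also fails if it takes over 72 s, if anything falls off the work surface, if the arm or the gripper's body presses on something with over 40 N, if the wrist force passes 120 N, or if a joint passes its speed limit or range.

## Working session

There is one attempt and no reset: what is moved stays moved. The work goes in short steps, Python scripts to look and compute and a tool call to move; the robot and the scene stay as the last step left them, time stands still between calls to the robot, and variables do not carry over. Pictures are saved under pics/ and viewed, at most 10 in all, crops included, and the job is handed in when it is done.

Besides the shell and the picture viewer there is one more tool, called after ">>>" by a JSON object that holds its "api" and its "payload", one argument or row to a line. jog_arm: Moves the arm, as the interface text tells. Its arguments: {"type":"object","properties":{"targets":{"type":"array","items":{"type":"array","items":{"type":"number"}}},"hand":{"type":"number"},"newtons":{"type":"number"}},"required":["targets"]}

```bash
mkdir -p pics; ls; python3 - <<'E'
from cell import arm,cams,masks_of
import cv2,numpy as np
o=arm.get_obs(); print({k:np.round(v,3).tolist() for k,v in o.items()})
ims=[]
for c in ("scene","side"):
    s=cams.snapshot(c); cv2.imwrite(f"pics/{c}0.png",s["frame"]); print(c,s["fx"],s["fy"],s["cx"],s["cy"],np.round(s["extrinsics"],3).tolist(),[k for k in s])
    for n in ("tube_1","balance","drive","left_cup_floor","beaker","petri_dish","marker","tape_roll"):
        for m in masks_of(c,n):
            r=m["region"];ys,xs=np.nonzero(r); print(n,round(m["confidence"],2),np.round(m["uv"]),xs.min(),xs.max(),ys.min(),ys.max())
E
```

```text
pics
{'time': 0.0, 'joints': [1.4, 0.359, 0.011, -0.0, -1.224, -0.288], 'joint_velocities': [0.001, -0.0, -0.0, -0.001, 0.001, -0.001], 'joint_torque': [0.002, -58.272, 29.305, 6.997, 0.007, -0.0], 'position': [0.299, 0.605, 0.226], 'ee_rot': [0.001, 0.974, -0.227, -0.0], 'ft_force': [0.055, -0.203, 0.553], 'wrist_torque': [0.029, -0.027, -0.016], 'grip_force': 0.0, 'width': 0.996}
scene 364.8291067274647 364.8291067274647 321.34956640366397 205.29046787896078 [[0.453, 0.435, -0.778, -0.186], [-0.891, 0.228, -0.392, -0.406], [0.007, 0.871, 0.491, 0.541], [0.0, 0.0, 0.0, 1.0]] ['frame', 'fx', 'fy', 'cx', 'cy', 'extrinsics']
tube_1 0.97 [315. 229.] 310 326 210 248
tube_1 0.82 [287. 227.] 277 293 209 245
tube_1 0.77 [314. 194.] 307 322 182 212
tube_1 0.55 [237. 244.] 228 250 234 248
balance 0.66 [401. 236.] 348 446 200 269
drive 0.95 [240. 196.] 214 262 179 214
drive 0.73 [311. 195.] 307 321 184 212
drive 0.55 [430. 230.] 417 443 221 242
left_cup_floor 0.7 [368. 207.] 357 379 200 218
beaker 0.75 [343. 180.] 331 355 164 199
beaker 0.17 [240. 196.] 214 260 179 213
petri_dish 0.78 [239. 24
[... 257 characters left out ...]
998, -0.061, 0.025, 0.01], [-0.009, 0.507, 0.862, 0.991], [0.0, 0.0, 0.0, 1.0]] ['frame', 'fx', 'fy', 'cx', 'cy', 'extrinsics']
tube_1 0.72 [327. 221.] 324 338 208 233
tube_1 0.69 [299. 183.] 292 306 170 196
tube_1 0.59 [266. 210.] 258 273 199 224
tube_1 0.52 [307. 233.] 296 311 221 246
balance 0.83 [389. 195.] 345 430 172 218
drive 0.67 [223. 209.] 201 244 186 231
drive 0.53 [307. 144.] 292 318 122 159
drive 0.24 [421. 190.] 409 431 178 199
left_cup_floor 0.53 [358. 184.] 349 369 172 191
beaker 0.97 [306. 144.] 292 317 123 159
beaker 0.28 [359. 183.] 349 369 173 191
petri_dish 0.91 [264. 261.] 256 277 251 272
marker 0.76 [356. 267.] 334 379 255 273
tape_roll 0.97 [436. 239.] 411 446 229 264
```

View pics/scene0.png

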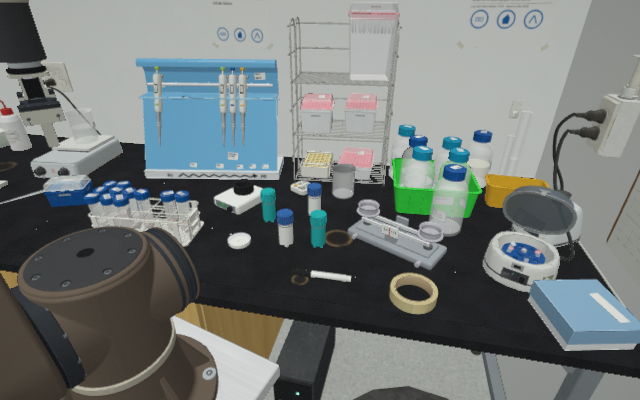

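View pics/side0.png

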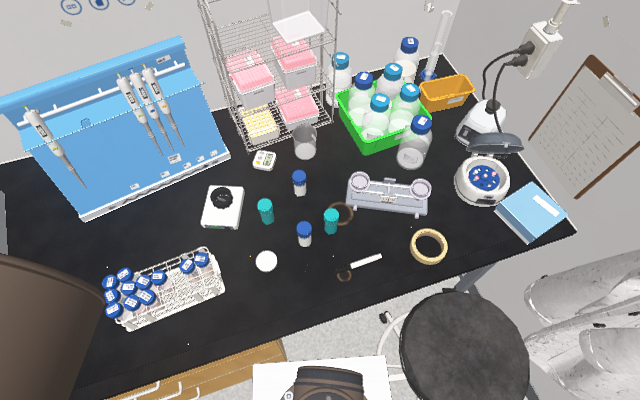

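Tubes wanted (white body, blue cap): scene (286,227) = side (304,234), and scene (314,198) = side (299,183). Turquoise look-alikes are at scene (269,205) and (318,229). The drive is the white box at scene (240,196) and the balance is at (401,236).

```bash
cat > h.py <<'E'
from cell import arm,cams,masks_of
import cv2,numpy as np
from scipy.spatial.transform import Rotation as R
def tool():
    o=arm.get_obs(); T=np.eye(4); q=o["ee_rot"]; T[:3,:3]=R.from_quat([q[1],q[2],q[3],q[0]]).as_matrix(); T[:3,3]=o["position"]; return T
def shot(c,fn=None):
    T=tool() if c=="wrist" else None
    s=cams.snapshot(c); s["E"]=T@np.array(s["tool_from_camera"]) if c=="wrist" else np.array(s["extrinsics"])
    if fn: cv2.imwrite("pics/"+fn,s["frame"])
    return s
def ray(s,uv):
    d=np.array([(uv[0]-s["cx"])/s["fx"],-(uv[1]-s["cy"])/s["fy"],-1.]); d=s["E"][:3,:3]@d
    return s["E"][:3,3],d/np.linalg.norm(d)
def tri(rs):
    A=0;b=0
    for o,d in rs:
        P=np.eye(3)-np.outer(d,d);A=A+P;b=b+P@o
    p=np.linalg.solve(A,b); return p,[round(float(np.linalg.norm((np.eye(3)-np.outer(d,d))@(p-o)))*1000,1) for o,d in rs]
def onz(s,uv,z):
    o,d=ray(s,uv); return o+d*(z-o[2])/d[2]
def proj(s,p):
    c=np.linalg.inv(s["E"])@np.append(p,1); return np.array([s["cx"]+s["fx"]*c[0]/-c[2],s["cy"]+s["fy"]*c[1]/c[2]])
E
python3 - <<'E'
from h import *
a=shot("scene");b=shot("side")
P={"A":((286,227),(304,234)),"B":((314,198),(299,183)),"T1":((269,205),(266,210)),"T2":((318,229),(331,221)),
"cupL":((368,208),(359,182)),"cupR":((430,231),(421,188)),"drive":((240,196),(223,205)),"collar":((243,187),(222,196)),"beaker":((343,180),(306,144)),"petri":((239,241),(266,261)),"marker":((331,276),(366,262)),"tape":((414,294),(429,246))}
for k,(u,v) in P.items(): print(k,*[x if isinstance(x,list) else np.round(x,3) for x in tri([ray(a,u),ray(b,v)])])
E
```

```text
A [0.458 0.017 0.047] [0.5, 0.5]
B [0.619 0.024 0.051] [0.2, 0.2]
T1 [0.539 0.121 0.043] [1.5, 1.5]
T2 [ 0.491 -0.057  0.046] [1.5, 1.5]
cupL [ 0.594 -0.146  0.076] [0.5, 0.5]
cupR [ 0.56  -0.313  0.078] [1.6, 1.6]
drive [0.572 0.248 0.026] [3.3, 3.3]
collar [0.589 0.247 0.049] [3.1, 3.1]
beaker [ 0.756 -0.005  0.056] [0.5, 0.5]
petri [0.404 0.125 0.004] [0.6, 0.6]
marker [ 0.381 -0.144  0.011] [0.8, 0.8]
tape [ 0.415 -0.322  0.007] [1.1, 1.1]
```

>>> {"api": "jog_arm", "payload": {
  "targets": [
    [0.033,0.021,-0.02,0],
    [0.036,0.024,-0.02,0],
    [0.036,0.024,-0.02,0],
    [0.036,0.024,-0.02,0],
    [0.036,0.024,-0.02,0]
  ]
}}

```text
time: 1.5
position: [0.4064, 0.4203, 0.3276]
ee_rot: [-0.0, 0.974, -0.227, 0.0]
ft_force: [0.3, 0.4, -0.0]
width: 1.001
grip_force: 0.0
```

>>> {"api": "jog_arm", "payload": {
  "targets": [
    [0.036,0.024,0,0],
    [0.036,0.024,0,0],
    [0.036,0.024,0,0],
    [0.036,0.024,0,0],
    [0,0,0,0]
  ]
}}

```text
time: 2.0
position: [0.494, 0.2682, 0.327]
ee_rot: [0.0, 0.973, -0.229, 0.0]
ft_force: [-0.6, 0.4, 0.3]
width: 1.0
grip_force: 0.0
```

```bash
python3 - <<'E'
from h import *
T=tool();print(np.round(T,3))
s=shot("wrist","w1.png"); print(s["fx"],np.round(s["tool_from_camera"],3).tolist())
for n in ("tube_1","drive","left_cup_floor"):
    for m in masks_of("wrist",n): print(n,m["confidence"],m["uv"])
E
```

```text
[[ 0.895 -0.446  0.001  0.494]
 [-0.446 -0.895 -0.     0.268]
 [ 0.001 -0.    -1.     0.327]
 [ 0.     0.     0.     1.   ]]
347.67235916408924 [[-0.0, 0.951, 0.308, 0.084], [1.0, 0.0, -0.0, -0.0], [-0.0, 0.308, -0.951, -0.158], [0.0, 0.0, 0.0, 1.0]]
tube_1 0.9 [424.0, 78.3]
tube_1 0.85 [588.6, 38.6]
tube_1 0.82 [527.3, 97.1]
drive 0.59 [308.0, 91.8]
drive 0.2 [609.3, 109.1]
left_cup_floor 0.35 [530.0, 96.2]
```

View pics/w1.png

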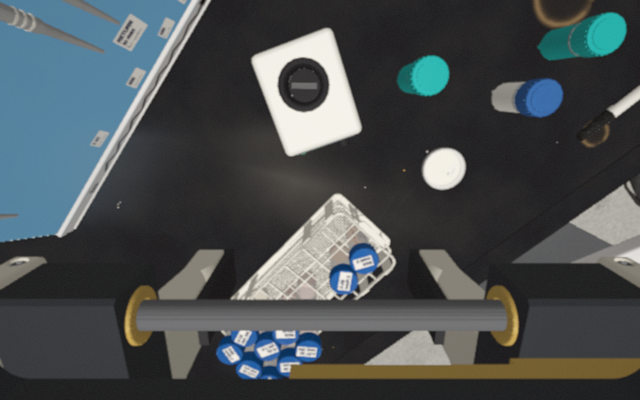

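Wrist view: the drive's black collar is at (303,86) with the blade showing in it, white/blue tube A at (528,97), turquoise ones at (424,78) and (590,38), petri dish at (444,169).

>>> {"api": "jog_arm", "payload": {
  "targets": [
    [0,0,0,-6.6],
    [0,0,0,-6.6],
    [0,0,0,-6.6],
    [0,0,0,-6.6],
    [-0.01,0.04,0,0]
  ]
}}

```text
time: 2.7
position: [0.4826, 0.2355, 0.3251]
ee_rot: [0.001, 1.0, 0.005, -0.001]
ft_force: [-0.5, -1.7, 0.2]
width: 0.999
grip_force: 0.0
```

>>> {"api": "jog_arm", "payload": {
  "targets": [
    [-0.01,0.045,0,0],
    [-0.01,0.045,0,0],
    [-0.01,0.045,0,0],
    [-0.01,0.045,0,0],
    [0,0,0,0]
  ]
}}

```text
time: 3.2
position: [0.4414, 0.0494, 0.3274]
ee_rot: [-0.0, 1.0, 0.0, 0.001]
ft_force: [0.8, 0.2, 1.2]
width: 0.998
grip_force: 0.0
```

```bash
python3 - <<'E'
from h import *
T=tool();print(np.round(T,3))
s=shot("wrist","w2.png"); np.save("w2E.npy",s["E"])
for n in ("tube_1","drive","left_cup_floor","balance"):
    for m in masks_of("wrist",n): print(n,m["confidence"],m["uv"])
for k,p in dict(A=(.458,.017,.09),B=(.619,.024,.09),T1=(.539,.121,.09),well=(.585,.25,.06),cL=(.594,-.146,.08),cR=(.56,-.313,.08)).items(): print(k,proj(s,np.array(p)))
E
```

```text
[[ 1.     0.001  0.001  0.441]
 [ 0.001 -1.     0.     0.049]
 [ 0.001 -0.    -1.     0.327]
 [ 0.     0.     0.     1.   ]]
tube_1 0.94 [345.6, 152.7]
tube_1 0.79 [413.4, 124.8]
tube_1 0.67 [345.9, 8.2]
drive 0.88 [161.5, 51.9]
left_cup_floor 0.86 [506.5, 24.3]
balance 0.96 [547.2, 48.8]
A [349.7370692  153.63877334]
B [346.9385041   -6.83534777]
T1 [254.55494363  78.15085614]
well [141.05623829  35.09611574]
cL [507.72137526  23.01361044]
cR [657.21895459  58.17757613]
```

View pics/w2.png

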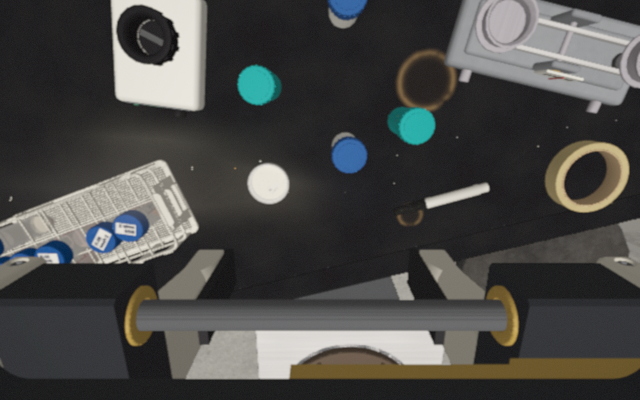

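Tube A's cap is at (349,155), B's at (347,5) and the turquoise one at (412,127). The well is at (150,35) and the left cup at (508,22). I'll shift forward for a second view.

>>> {"api": "jog_arm", "payload": {
  "targets": [
    [0.045,0.02,0,0],
    [0.045,0.02,0,0],
    [0,0.02,0,0],
    [0,0,0,0],
    [0,0,0,0]
  ]
}}

```text
time: 3.95
position: [0.5333, -0.0071, 0.3258]
ee_rot: [0.0, 1.0, 0.001, -0.001]
ft_force: [-0.1, 0.8, 0.6]
width: 1.0
grip_force: 0.0
```

```bash
python3 - <<'E'
from h import *
T=tool();print(np.round(T,3))
s=shot("wrist","w3.png"); np.save("w3E.npy",s["E"])
for n in ("tube_1","drive","left_cup_floor","balance"):
    for m in masks_of("wrist",n): print(n,m["confidence"],m["uv"])
E
```

```text
[[ 1.     0.002 -0.001  0.533]
 [ 0.002 -1.    -0.    -0.007]
 [-0.001  0.    -1.     0.326]
 [ 0.     0.     0.     1.   ]]
tube_1 0.88 [301.1, 222.0]
tube_1 0.77 [292.4, 88.2]
tube_1 0.7 [364.3, 198.8]
tube_1 0.67 [216.2, 164.4]
drive 0.91 [125.9, 124.2]
left_cup_floor 0.74 [444.1, 111.5]
balance 0.79 [499.4, 125.1]
```

View pics/w3.png

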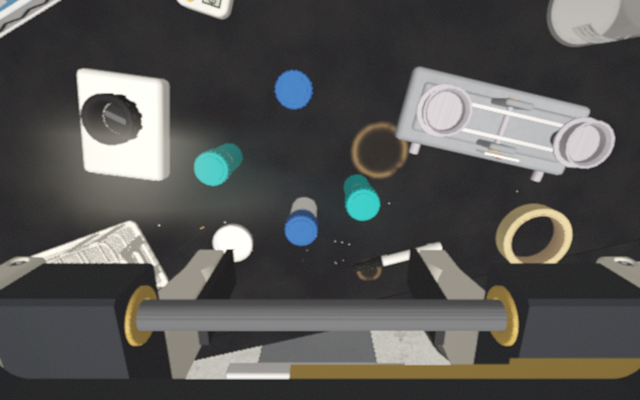

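```bash
cat > seg.py <<'E'
from h import *
from scipy.optimize import least_squares
def load(n,ref):
    return dict(ref,frame=cv2.imread(f"pics/{n}.png"),E=np.load(n+"E.npy"))
def comp(mask,uv):
    mask=cv2.morphologyEx(mask.astype(np.uint8),cv2.MORPH_OPEN,np.ones((3,3)))
    n,l,st,c=cv2.connectedComponentsWithStats(mask)
    i=min(range(1,n),key=lambda i:np.hypot(*(c[i]-uv))+ (1e3 if st[i,4]<60 else 0)); return l==i,c[i],st[i]
def hullc(s,p,r,z0,z1):
    t=np.linspace(0,2*np.pi,40)[:-1]
    q=np.array([proj(s,[p[0]+r*np.cos(a),p[1]+r*np.sin(a),z]) for z in (z0,z1) for a in t],np.float32)
    m=cv2.moments(cv2.convexHull(q)); return np.array([m["m10"],m["m01"]])/m["m00"]
def solve(s,uv,r,z0,z1):
    p0=onz(s,uv,z1)[:2]; return least_squares(lambda p:hullc(s,p,r,z0,z1)-uv,p0,diff_step=1e-4).x
def blue(f):
    h=cv2.cvtColor(f,cv2.COLOR_BGR2HSV); return (h[...,0]>100)&(h[...,0]<125)&(h[...,1]>120)&(h[...,2]>60)
E
python3 - <<'E'
from seg import *
ref=cams.snapshot("wrist"); s2=load("w2",ref);s3=load("w3",ref)
rs=[]
for nm,s,uv in (("A",s2,(349,155)),("A",s3,(301,228)),("B",s3,(293,89))):
    m,c,st=comp(blue(s["frame"]),uv); print(nm,c,st,solve(s,c,.02,.066,.092)); 
    if nm=="A": rs.append(ray(s,c))
print(tri(rs))
def dark(f): return f.max(2)<75
rs=[]
for s,uv,box in ((s2,(148,36),(112,0,185,75)),(s3,(110,118),(80,80,150,160))):
    f=s["frame"]; x0,y0,x1,y1=box; m=np.zeros(f.shape[:2],bool); m[y0:y1,x0:x1]=f[y0:y1,x0:x1].max(2)<110
    m=cv2.morphologyEx(m.astype(np.uint8),cv2.MORPH_CLOSE,np.ones((5,5)))
    m,c,st=comp(m,uv); h=cv2.convexHull(np.argwhere(m)[:,::-1].astype(np.int32)); M=cv2.moments(h); c=np.array([M["m10"],M["m01"]])/M["m00"]
    print("collar",c,st,solve(s,c,.031,.036,.064)); rs.append(ray(s,c))
print(tri(rs))
big=np.hstack([cv2.resize(s3["frame"][70:175,405:620],None,fx=3.6,fy=3.6,interpolation=cv2.INTER_CUBIC)])
small=cv2.resize(s3["frame"][80:160,75:175],None,fx=2.5,fy=2.5,interpolation=cv2.INTER_CUBIC)
can=np.zeros((big.shape[0]+200,big.shape[1],3),np.uint8); can[:big.shape[0]]=big; can[big.shape[0]:,:250]=small
t=cv2.resize(s3["frame"][60:115,265:325],None,fx=3,fy=3); can[big.shape[0]:big.shape[0]+165,280:460]=t
t=cv2.resize(s3["frame"][190:255,270:335],None,fx=3,fy=3); can[big.shape[0]:big.shape[0]+195,480:675]=t
cv2.imwrite("pics/c3.png",can)
E
```

```text
A [348.98209237 155.11310085] [ 331  137   37   37 1061] [0.45485758 0.01728924]
A [300.96881497 228.23492723] [284 211  34  35 962] [0.45435733 0.01786461]
B [293.19512195  89.21707317] [ 274   69   39   41 1230] [0.61870174 0.02318801]
(array([0.4552654 , 0.01750946, 0.0830739 ]), [0.3, 0.3])
collar [146.97681056  35.12456891] [ 117    5   61   60 2817] [0.58509799 0.24640456]
collar [110.12067773 114.01158368] [  80   94   61   39 1894] [0.58967456 0.24664301]
(array([0.58892539, 0.2552572 , 0.03621496]), [1.1, 1.1])
```

View pics/c3.png

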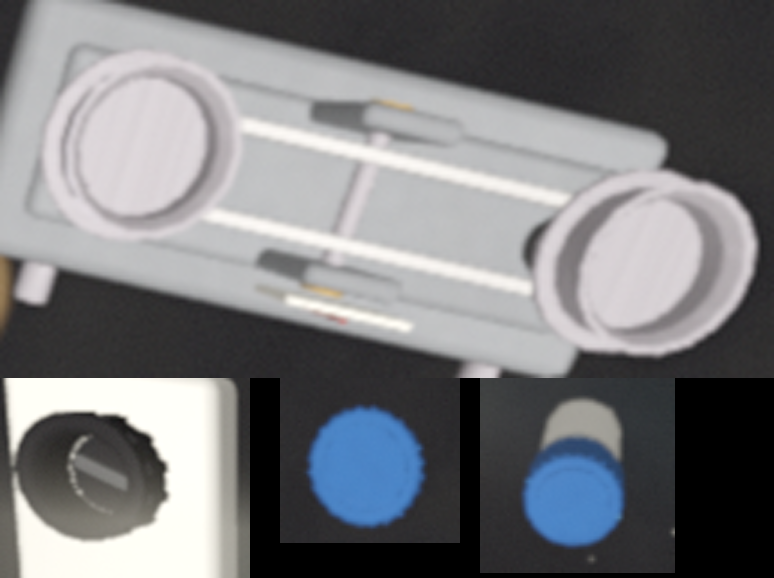

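Crop: both cups are empty (left cup centre in the crop at (143,145), right cup floor at (640,265)). The blade shows in the well, and both chosen caps are blue with a white body.

```bash
python3 - <<'E'
from seg import *
ref=cams.snapshot("wrist"); s2=load("w2",ref);s3=load("w3",ref)
g=lambda x,y:(405+x/3.6,70+y/3.6)
L=onz(s3,g(143,145),.072);R_=onz(s3,g(640,265),.072);Lr=onz(s3,g(142.5,144),.087);Rr=onz(s3,g(657,263),.087)
print(L,R_,np.linalg.norm(L-R_),Lr,Rr,np.linalg.norm(Lr-Rr))
w=lambda x,y:(75+x/2.5,80+(y-378)/2.5)
print("blade", onz(s3,w(102,472),.042), onz(s3,w(78,461),.042),onz(s3,w(127,484),.042))
for u in((505.5,22),(508,20)):print(onz(s2,u,.087))
E
```

```text
[ 0.59659402 -0.14849222  0.072     ] [ 0.55895171 -0.31561298  0.072     ] 0.17130759179811042 [ 0.59763829 -0.14313933  0.087     ] [ 0.56170981 -0.30957859  0.087     ] 0.17027296440580295
blade [0.5854946  0.24670842 0.042     ] [0.59073959 0.25756839 0.042     ] [0.57972556 0.23535225 0.042     ]
[ 0.59374337 -0.14017997  0.087     ]
[ 0.59559411 -0.14244881  0.087     ]
```

>>> {"api": "jog_arm", "payload": {
  "targets": [
    [-0.04,-0.0125,0,0],
    [-0.039,-0.0125,0,0],
    [0,0,0.01,8.25],
    [0,0,0.015,8.25],
    [0,0,0.015,8.25]
  ],
  "hand": 0.4,
  "newtons": 20
}}

```text
time: 4.8
position: [0.4537, 0.0174, 0.2869]
ee_rot: [-0.001, 0.976, -0.216, 0.001]
ft_force: [1.0, 0.6, -0.0]
width: 0.704
grip_force: 0.0
```

>>> {"api": "jog_arm", "payload": {
  "targets": [
    [0,0,0.015,8.25],
    [0,0,0.015,8.25],
    [0,0,0.015,8.25],
    [0,0,0.015,8.25],
    [0,0,0.015,8.25]
  ]
}}

```text
time: 5.3
position: [0.4538, 0.0172, 0.2113]
ee_rot: [-0.0, 0.838, -0.546, 0.0]
ft_force: [-0.2, -0.2, 0.4]
width: 0.698
grip_force: 0.0
```

>>> {"api": "jog_arm", "payload": {
  "targets": [
    [0,0,0,0],
    [0,0,0,0]
  ]
}}

```text
time: 5.5
position: [0.454, 0.017, 0.2121]
ee_rot: [-0.0, 0.84, -0.542, 0.0]
ft_force: [0.1, -0.6, 1.0]
width: 0.7
grip_force: 0.0
```

```bash
cat > go.py <<'E'
import sys
from h import *
T=tool(); tgt=np.array([float(v) for v in sys.argv[1:4]]); d=T[:3,:3].T@(tgt-T[:3,3])
print("pos",np.round(T[:3,3],4),"yaw",round(np.degrees(np.arctan2(T[1,0],T[0,0])),1),"tool d",np.round(d,4),"n",round(np.linalg.norm(d)/.045,1),"q",np.round(arm.get_obs()["joints"],2))
E
python3 go.py .4546 .0176 .060; python3 - <<'E'
from seg import *
s=shot("wrist","w4.png"); 
u=proj(s,[.4546,.0176,.079]); print(u)
try:
    m,c,st=comp(blue(s["frame"]),u); print(c,st,solve(s,c,.02,.066,.092))
except Exception as e: print(e)
E
```

```text
pos [0.454  0.017  0.2121] yaw -65.6 tool d [-0.0003 -0.0007  0.1521] n 3.4 q [ 0.47 -0.   -0.47  0.   -1.1  -0.05]
[319.95588085 193.08294887]
[318.77842105 193.99947368] [ 295  169   48   50 1900] [0.45547772 0.01806912]
```

>>> {"api": "jog_arm", "payload": {
  "targets": [
    [0,-0.001,0.04,0],
    [0,0,0.04,0],
    [0,0,0.04,0],
    [0,0,0.032,0],
    [0,0,0,0]
  ]
}}

```text
time: 6.05
position: [0.4528, 0.0166, 0.057]
ee_rot: [0.002, 0.84, -0.543, -0.002]
ft_force: [-0.9, -1.1, -0.6]
width: 0.696
grip_force: 0.0
```

>>> {"api": "jog_arm", "payload": {
  "targets": [
    [0,0,0,0],
    [0,0,0,0],
    [0,0,0,0],
    [0,0,0,0]
  ],
  "hand": -1,
  "newtons": 20
}}

```text
time: 6.45
position: [0.456, 0.0178, 0.0612]
ee_rot: [-0.001, 0.839, -0.544, 0.001]
ft_force: [-0.6, -0.5, 7.8]
width: 0.451
grip_force: 20.0
```

>>> {"api": "jog_arm", "payload": {
  "targets": [
    [0,0,-0.02,0],
    [0,0,-0.04,0],
    [0,0,-0.04,0],
    [0,0,-0.04,0],
    [0,0,-0.04,0]
  ]
}}

```text
time: 6.95
position: [0.4544, 0.0172, 0.242]
ee_rot: [-0.001, 0.839, -0.544, 0.0]
ft_force: [0.1, -0.1, -1.8]
width: 0.453
grip_force: 20.0
```

```bash
python3 go.py .560 -.313 .235; python3 - <<'E'
from h import *
print(arm.get_obs()["ft_force"])
E
```

```text
pos [0.4544 0.0172 0.242 ] yaw -65.9 tool d [0.3446 0.0386 0.0069] n 7.7 q [ 0.47 -0.03 -0.42 -0.   -1.17 -0.05]
[ 0.12646571 -0.0835931  -1.84963918]
```

>>> {"api": "jog_arm", "payload": {
  "targets": [
    [0.041,0.005,0,0],
    [0.044,0.005,0,0],
    [0.044,0.005,0,0],
    [0.044,0.005,0,0],
    [0.044,0.005,0,0]
  ]
}}

```text
time: 7.45
position: [0.5208, -0.1926, 0.2404]
ee_rot: [-0.0, 0.839, -0.544, 0.0]
ft_force: [0.5, 0.3, 0.7]
width: 0.451
grip_force: 20.0
```

>>> {"api": "jog_arm", "payload": {
  "targets": [
    [0.044,0.005,0,0],
    [0.044,0.005,0,0],
    [0.04,0.004,0,0],
    [0,0,0,0],
    [0,0,0,0]
  ]
}}

```text
time: 7.95
position: [0.5597, -0.3143, 0.2391]
ee_rot: [0.0, 0.839, -0.545, -0.001]
ft_force: [-0.8, 0.4, -0.4]
width: 0.447
grip_force: 20.0
```

```bash
python3 go.py .560 -.313 .165; python3 - <<'E'
from seg import *
print(arm.get_obs()["ft_force"])
s=shot("wrist","w5.png"); a=shot("scene","s5.png"); b=shot("side","d5.png")
print(proj(s,[.56,-.313,.087]),proj(s,[.596,-.146,.087]))
t=[cv2.resize(i["frame"][y:y+110,x:x+130],None,fx=3,fy=3,interpolation=cv2.INTER_CUBIC) for i,x,y in((a,340,160),(b,335,110))]
cv2.imwrite("pics/c5.png",np.vstack([np.hstack(t)[:,:780],cv2.resize(s["frame"][:, :],(0,0),fx=.42,fy=.42)[:, :].copy() if 0 else np.hstack([cv2.resize(s["frame"],(400,250)),np.zeros((250,380,3),np.uint8)])]))
E
```

```text
pos [ 0.5597 -0.3143  0.2391] yaw -66.0 tool d [-0.001  -0.0009  0.0741] n 1.6 q [-0.21  0.3  -0.05 -0.   -1.23  0.63]
[-0.76406666  0.42067807 -0.41723255]
[319.79709794 188.01619752] [223.60230128 315.34382428]
```

View pics/c5.png

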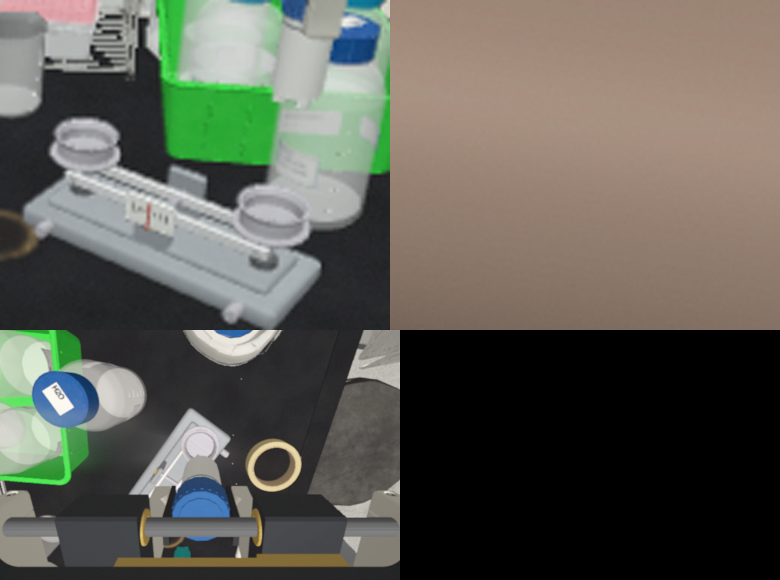

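The tube hangs over the right cup: in the wrist inset the cup is at about (200,115), i.e. (320,184) full size, against a predicted (320,188). A water bottle stands nearby, so I'll check its position.

```bash
python3 - <<'E'
from seg import *
a=shot("scene");b=shot("side")
print(tri([ray(a,(457,172)),ray(b,(421,122))]),tri([ray(a,(447,225)),ray(b,(411,158))]))
E
```

```text
(array([ 0.72597991, -0.32991103,  0.16301925]), [0.5, 0.5]) (array([ 0.71394889, -0.33218403,  0.01070534]), [2.0, 2.0])
```

>>> {"api": "jog_arm", "payload": {
  "targets": [
    [-0.001,-0.001,0.035,0],
    [0,0,0.035,0],
    [0,0,0.025,0],
    [0,0,0.015,0],
    [0,0,0.004,0]
  ]
}}

```text
time: 8.7
position: [0.5598, -0.311, 0.1241]
ee_rot: [0.0, 0.84, -0.543, -0.001]
ft_force: [-1.3, -0.3, 0.1]
width: 0.451
grip_force: 20.0
```

>>> {"api": "jog_arm", "payload": {
  "targets": [
    [0,0,0,0],
    [0,0,0,0]
  ]
}}

```text
time: 8.9
position: [0.5615, -0.312, 0.127]
ee_rot: [-0.0, 0.839, -0.543, 0.001]
ft_force: [0.3, -0.3, 0.2]
width: 0.449
grip_force: 20.0
```

```bash
python3 go.py .560 -.313 .125; python3 - <<'E'
from seg import *
print(arm.get_obs()["ft_force"])
a=shot("scene","s6.png");s=shot("wrist","w6.png")
for n in ("tube_1",):
  for m in masks_of("scene",n):
    ys,xs=np.nonzero(m["region"]);print(n,m["confidence"],xs.min(),xs.max(),ys.min(),ys.max())
t=cv2.resize(a["frame"][170:280,340:470],None,fx=3,fy=3,interpolation=cv2.INTER_CUBIC)
cv2.imwrite("pics/c6.png",np.hstack([t,cv2.resize(s["frame"][100:320,220:420],None,fx=1.5,fy=1.5)]))
E
```

```text
pos [ 0.5615 -0.312   0.127 ] yaw -65.8 tool d [0.0003 0.0017 0.002 ] n 0.1 q [-0.2   0.38 -0.2   0.   -0.99  0.63]
[ 0.30709398 -0.29016142  0.24972573]
tube_1 0.92 423 440 200 235
tube_1 0.79 260 276 187 220
tube_1 0.78 306 321 183 212
tube_1 0.71 310 326 210 247
```

View pics/c6.png

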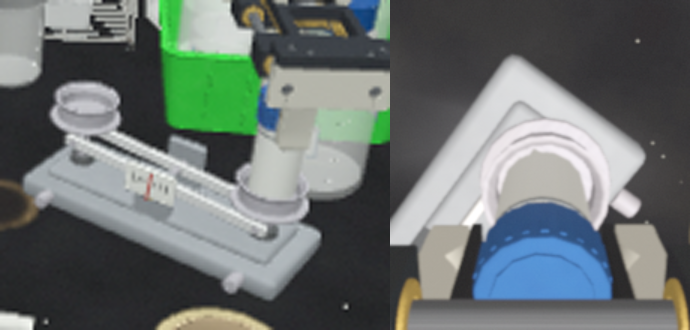

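The tube stands inside the right cup and the beam is tipping right. Releasing.

>>> {"api": "jog_arm", "payload": {
  "targets": [
    [0,0,0,0],
    [0,0,0,0],
    [0,0,0,0],
    [0,0,0,0]
  ],
  "hand": 0.4
}}

```text
time: 9.45
position: [0.5607, -0.3122, 0.1256]
ee_rot: [-0.0, 0.839, -0.544, 0.0]
ft_force: [0.5, 1.3, 0.6]
width: 0.689
grip_force: 0.0
```

>>> {"api": "jog_arm", "payload": {
  "targets": [
    [0,0,-0.02,0],
    [0,0,-0.04,0],
    [0,0,-0.04,0],
    [0,0,-0.03,0],
    [0,0,0,0]
  ]
}}

```text
time: 9.95
position: [0.5628, -0.3133, 0.2612]
ee_rot: [-0.001, 0.839, -0.544, 0.004]
ft_force: [0.5, -0.3, -0.2]
width: 0.703
grip_force: 0.0
```

```bash
python3 go.py .6187 .0235 .060; python3 - <<'E'
from seg import *
s=shot("wrist","w7.png"); a=shot("scene","s7.png")
u=proj(s,[.56,-.313,.14]); m,c,st=comp(blue(s["frame"]),u);print(u,c,st,solve(s,c,.02,.128,.154))
for m in masks_of("scene","tube_1"):
    ys,xs=np.nonzero(m["region"]);print(m["confidence"],xs.min(),xs.max(),ys.min(),ys.max())
for z in (.0584,.0635,.072): print(z,[np.round(proj(a,[.56,-.313,z+h])) for h in (0,.092)])
E
```

```text
pos [ 0.5628 -0.3133  0.2612] yaw -65.9 tool d [-0.2857 -0.1876  0.2005] n 8.8 q [-0.2   0.28 -0.02  0.   -1.26  0.63]
[324.45327197 199.08721051] [324.16255365 202.60085837] [ 300  176   49   52 1864] [ 0.55943413 -0.31110249]
0.86 260 275 187 221
0.83 307 321 183 211
0.82 310 326 210 246
0.0584 [array([429., 237.]), array([435., 203.])]
0.0635 [array([430., 236.]), array([436., 201.])]
0.072 [array([430., 233.]), array([436., 198.])]
```

>>> {"api": "jog_arm", "payload": {
  "targets": [
    [-0.034,-0.022,0,0],
    [-0.036,-0.0237,0,0],
    [-0.036,-0.0237,0,0],
    [-0.036,-0.0237,0,0],
    [-0.036,-0.0237,0,0]
  ]
}}

```text
time: 10.6
position: [0.5939, -0.1003, 0.254]
ee_rot: [0.001, 0.839, -0.544, -0.001]
ft_force: [0.8, -0.3, 0.4]
width: 0.699
grip_force: 0.0
```

>>> {"api": "jog_arm", "payload": {
  "targets": [
    [-0.036,-0.0237,0,0],
    [-0.036,-0.0237,0,0],
    [-0.036,-0.0237,0.02,0],
    [0,0,0.03,0],
    [0,0,0,0]
  ]
}}

```text
time: 11.1
position: [0.6122, 0.0265, 0.2]
ee_rot: [0.003, 0.84, -0.543, -0.004]
ft_force: [-0.0, -0.4, -0.7]
width: 0.698
grip_force: 0.0
```

```bash
python3 go.py .6187 .0235 .060; python3 - <<'E'
from seg import *
s=shot("wrist","w8.png")
u=proj(s,[.6187,.0235,.08]); m,c,st=comp(blue(s["frame"]),u);print(u,c,st,solve(s,c,.02,.066,.092))
E
```

```text
pos [0.6122 0.0265 0.2   ] yaw -65.8 tool d [ 0.0057 -0.006   0.1399] n 3.1 q [ 0.36  0.28 -0.16 -0.   -1.14  0.06]
[313.68908444 190.54848835] [313.74340866 191.47787194] [ 289  165   51   53 2124] [0.61848891 0.02372901]
```

>>> {"api": "jog_arm", "payload": {
  "targets": [
    [0.006,-0.006,0,0],
    [0,0,0.035,0],
    [0,0,0.035,0],
    [0,0,0.035,0],
    [0,0,0,0]
  ]
}}

```text
time: 11.65
position: [0.6214, 0.0208, 0.0973]
ee_rot: [0.002, 0.839, -0.545, -0.002]
ft_force: [0.1, -1.0, -0.0]
width: 0.696
grip_force: 0.0
```

>>> {"api": "jog_arm", "payload": {
  "targets": [
    [0,0,0,0],
    [0,0,0,0]
  ]
}}

```text
time: 11.85
position: [0.6253, 0.0224, 0.1033]
ee_rot: [-0.001, 0.839, -0.544, 0.001]
ft_force: [0.2, -0.4, 0.2]
width: 0.698
grip_force: 0.0
```

```bash
python3 go.py .6187 .0235 .060
```

```text
pos [0.6253 0.0224 0.1033] yaw -65.9 tool d [-0.0037  0.0057  0.0433] n 1.0 q [ 0.35  0.38 -0.26  0.   -0.93  0.07]
```

>>> {"api": "jog_arm", "payload": {
  "targets": [
    [-0.0037,0.0057,0,0],
    [0,0,0.022,0],
    [0,0,0.021,0],
    [0,0,0,0],
    [0,0,0,0]
  ]
}}

```text
time: 12.35
position: [0.6169, 0.0238, 0.0588]
ee_rot: [-0.0, 0.839, -0.544, 0.0]
ft_force: [0.1, 0.9, -0.4]
width: 0.699
grip_force: 0.0
```

>>> {"api": "jog_arm", "payload": {
  "targets": [
    [0,0,0,0],
    [0,0,0,0],
    [0,0,0,0],
    [0,0,0,0]
  ],
  "hand": -1,
  "newtons": 20
}}

```text
time: 12.75
position: [0.6171, 0.0238, 0.0583]
ee_rot: [-0.0, 0.839, -0.544, 0.0]
ft_force: [-0.7, -0.2, 3.4]
width: 0.452
grip_force: 20.0
```

>>> {"api": "jog_arm", "payload": {
  "targets": [
    [0,0,-0.02,0],
    [0,0,-0.04,0],
    [0,0,-0.04,0],
    [0,0,-0.04,0],
    [0,0,-0.04,0]
  ]
}}

```text
time: 13.25
position: [0.6159, 0.0236, 0.2389]
ee_rot: [0.0, 0.839, -0.544, -0.0]
ft_force: [0.8, 0.3, -2.4]
width: 0.45
grip_force: 20.0
```

>>> {"api": "jog_arm", "payload": {
  "targets": [
    [0,0,0,0],
    [0,0,0,0]
  ]
}}

```text
time: 13.45
position: [0.6165, 0.0239, 0.2383]
ee_rot: [-0.001, 0.839, -0.544, 0.0]
ft_force: [-0.6, 0.3, -3.6]
width: 0.452
grip_force: 20.0
```

```bash
python3 go.py .596 -.146 .240
```

```text
pos [0.6165 0.0239 0.2383] yaw -65.9 tool d [ 0.1467  0.0881 -0.0019] n 3.8 q [ 0.35  0.26 -0.11 -0.   -1.21  0.07]
```

>>> {"api": "jog_arm", "payload": {
  "targets": [
    [0.0367,0.022,0,0],
    [0.0367,0.022,0,0],
    [0.0367,0.022,0,0],
    [0.0367,0.022,0,0],
    [0,0,0,0]
  ]
}}

```text
time: 13.95
position: [0.5941, -0.1503, 0.2353]
ee_rot: [0.001, 0.838, -0.546, -0.002]
ft_force: [-0.4, 0.3, -1.8]
width: 0.452
grip_force: 20.0
```

>>> {"api": "jog_arm", "payload": {
  "targets": [
    [0,0,0,0],
    [0,0,0,0]
  ]
}}

```text
time: 14.15
position: [0.5957, -0.1458, 0.2363]
ee_rot: [0.0, 0.839, -0.544, -0.001]
ft_force: [0.4, 0.4, -1.9]
width: 0.451
grip_force: 20.0
```

```bash
python3 go.py .596 -.146 .140; python3 - <<'E'
from seg import *
s=shot("wrist","w9.png")
print(arm.get_obs()["ft_force"])
for z in(.087,.0955,.1006):print(proj(s,[.596,-.146,z]))
u=proj(s,[.56,-.313,.14])
try:
    m,c,st=comp(blue(s["frame"]),u);print(u,c,st,[solve(s,c,.02,.066+z,.092+z) for z in (.0584,.0635)])
except Exception as e: print(e)
cv2.imwrite("pics/c9.png",s["frame"])
E
```

```text
pos [ 0.5957 -0.1458  0.2363] yaw -65.9 tool d [ 0.0004 -0.0003  0.0963] n 2.1 q [ 0.08  0.25 -0.11 -0.   -1.2   0.34]
[ 0.33070943  0.23923244 -2.02600435]
[320.32978004 187.3323705 ]
[320.32739416 189.83470779]
[320.32590196 191.3997428 ]
[476.09573966   3.38726629] [475.66709512  16.01585261] [ 441    0   77   39 2334] [array([ 0.55653459, -0.30559387]), array([ 0.55802868, -0.30386473])]
```

View pics/c9.png

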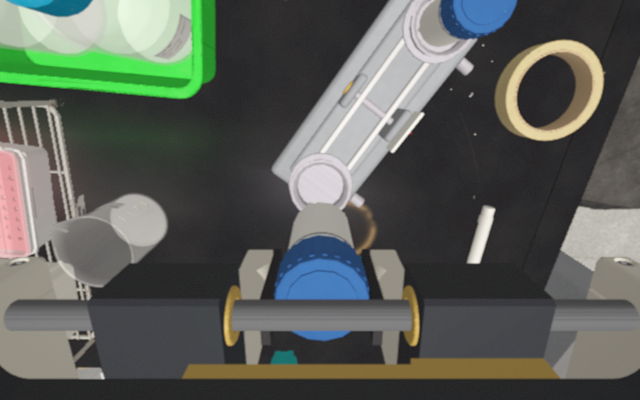

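The left cup rim is centred at about (321,184), just ahead of the tube, so I'll go 2 mm forward along tool x. The other tube stands in the right cup at (475,15).

>>> {"api": "jog_arm", "payload": {
  "targets": [
    [0.002,0,0.035,0],
    [0,0,0.035,0],
    [0,0,0.01,0],
    [0,0,0.007,0],
    [0,0,0.005,0]
  ]
}}

```text
time: 14.7
position: [0.5979, -0.1476, 0.1463]
ee_rot: [-0.0, 0.84, -0.543, 0.001]
ft_force: [0.7, 0.7, -1.9]
width: 0.453
grip_force: 20.0
```

>>> {"api": "jog_arm", "payload": {
  "targets": [
    [0,0,0.005,0],
    [0,0,0.005,0],
    [0,0,0.005,0],
    [0,0,0.004,0],
    [0,0,0.004,0]
  ]
}}

```text
time: 15.2
position: [0.5976, -0.1481, 0.1228]
ee_rot: [-0.0, 0.839, -0.544, 0.001]
ft_force: [0.7, 0.0, 0.6]
width: 0.449
grip_force: 20.0
```

```bash
python3 go.py .597 -.148 .121; python3 - <<'E'
from seg import *
print(arm.get_obs()["ft_force"])
a=shot("scene","s10.png");s=shot("wrist","w10.png")
t=cv2.resize(a["frame"][150:280,340:470],None,fx=3,fy=3,interpolation=cv2.INTER_CUBIC)
cv2.imwrite("pics/c10.png",np.hstack([t,cv2.resize(s["frame"][60:320,220:420],None,fx=1.5,fy=1.5)]))
E
```

```text
pos [ 0.5976 -0.1481  0.1228] yaw -65.9 tool d [-0.0004  0.0005  0.0018] n 0.0 q [ 0.07  0.35 -0.26  0.   -0.96  0.35]
[0.65233496 0.03236798 0.58906703]
```

View pics/c10.png

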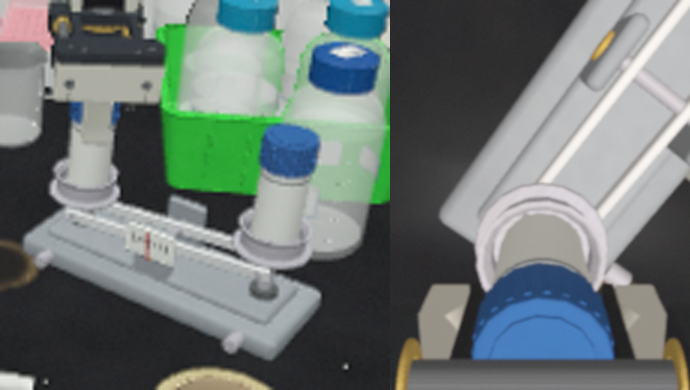

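Both tubes are in their cups and the left side is down. Releasing, then a check of the tilt (10 pictures viewed, so numbers only from here).

>>> {"api": "jog_arm", "payload": {
  "targets": [
    [0,0,0,0],
    [0,0,0,0],
    [0,0,0,0],
    [0,0,0,0],
    [0,0,0,0]
  ],
  "hand": 0.4
}}

```text
time: 15.8
position: [0.597, -0.1481, 0.1227]
ee_rot: [-0.0, 0.839, -0.544, 0.0]
ft_force: [0.4, -0.2, 1.3]
width: 0.698
grip_force: 0.0
```

>>> {"api": "jog_arm", "payload": {
  "targets": [
    [0,0,-0.02,0],
    [0,0,-0.04,0],
    [0,0,-0.04,0],
    [0,0,-0.04,0],
    [0,0,-0.02,0]
  ]
}}

```text
time: 16.3
position: [0.5981, -0.1484, 0.2869]
ee_rot: [-0.001, 0.839, -0.544, 0.002]
ft_force: [-0.2, -0.2, -0.0]
width: 0.701
grip_force: 0.0
```

>>> {"api": "jog_arm", "payload": {
  "targets": [
    [0,0,0,0],
    [0,0,0,0],
    [0,0,0,0],
    [0,0,0,0],
    [0,0,0,0]
  ]
}}

```text
time: 16.8
position: [0.5967, -0.1481, 0.2816]
ee_rot: [0.0, 0.839, -0.544, -0.001]
ft_force: [-0.7, -0.4, -0.3]
width: 0.7
grip_force: 0.0
```

>>> {"api": "jog_arm", "payload": {
  "targets": [
    [0,0,0,0],
    [0,0,0,0],
    [0,0,0,0],
    [0,0,0,0]
  ]
}}

```text
time: 17.2
position: [0.5971, -0.1481, 0.2826]
ee_rot: [-0.0, 0.839, -0.544, 0.0]
ft_force: [0.4, 0.3, 1.1]
width: 0.699
grip_force: 0.0
```

```bash
python3 go.py .597 -.148 .118; python3 - <<'E'
from seg import *
a=shot("scene","s11.png");b=shot("side","d11.png");s=shot("wrist","w11.png")
for nm,p in (("L",[.597,-.148]),("R",[.56,-.313])):
  obs=[]
  for c,i in (("scene",a),("side",b),("wrist",s)):
    try:
        u=proj(i,p+[.144]); m,cc,st=comp(blue(i["frame"]),u); print(nm,c,np.round(u),np.round(cc,1),st)
        obs.append(ray(i,cc))
    except Exception as e: print(e)
  print(nm,tri(obs[::2]),tri(obs[:2]))
# top edges of cap in scene for tilt test
for nm,p in (("L",[.597,-.148]),("R",[.56,-.313])):
  for z in (.0584,.072,.0856): print(nm,z,"cap hull centre scene",np.round(hullc(a,p,.02,z+.066,z+.092),1))
E
```

```text
pos [ 0.5971 -0.1481  0.2826] yaw -65.9 tool d [-1.000e-04  0.000e+00  1.646e-01] n 3.7 q [ 0.07  0.23 -0.04  0.   -1.3   0.35]
L scene [371. 184.] [371.  184.9] [363 177  17  16 225]
L side [362. 167.] [485.6 179.2] [472 165  27  25 349]
L wrist [321. 191.] [320.8 191.5] [ 298  167   46   49 1726]
L (array([ 0.59676798, -0.14793653,  0.14179069]), [0.8, 0.8]) (array([ 0.34877033, -0.28634829,  0.33641844]), [75.8, 75.8])
R scene [435. 206.] [436.1 198.8] [427 191  19  17 271]
R side [426. 175.] [485.6 179.2] [472 165  27  25 349]
R wrist [453.  21.] [461.   21.1] [ 429    0   67   48 2672]
R (array([ 0.55881591, -0.31148102,  0.1611441 ]), [1.3, 1.3]) (array([ 0.43241874, -0.35804336,  0.25990554]), [41.0, 41.0])
L 0.0584 cap hull centre scene [370.6 186.4]
L 0.072 cap hull centre scene [371.  181.5]
L 0.0856 cap hull centre scene [371.4 176.4]
R 0.0584 cap hull centre scene [434.6 208.3]
R 0.072 cap hull centre scene [435.6 202.9]
R 0.0856 cap hull centre scene [436.6 197.5]
```

The left tube (B) sits low (floor ≈ .0626) and the right one high (≈ .082), a tilt of about −0.115, so B is the heavy one. Re-grasping it.

>>> {"api": "jog_arm", "payload": {
  "targets": [
    [0,0,0.04,0],
    [0,0,0.04,0],
    [0,0,0.04,0],
    [0,0,0.03,0],
    [0,0,0.01,0]
  ]
}}

```text
time: 17.85
position: [0.5949, -0.1479, 0.1191]
ee_rot: [0.001, 0.839, -0.544, -0.002]
ft_force: [0.3, 0.0, 0.0]
width: 0.699
grip_force: 0.0
```

>>> {"api": "jog_arm", "payload": {
  "targets": [
    [0,0,0,0],
    [0,0,0,0],
    [0,0,0,0]
  ]
}}

```text
time: 18.15
position: [0.5983, -0.1481, 0.1246]
ee_rot: [-0.001, 0.839, -0.544, 0.001]
ft_force: [-0.6, 0.0, -0.1]
width: 0.7
grip_force: 0.0
```

>>> {"api": "jog_arm", "payload": {
  "targets": [
    [0,0,0,0],
    [0,0,0,0],
    [0,0,0,0],
    [0,0,0,0],
    [0,0,-0.002,0]
  ],
  "hand": -1,
  "newtons": 20
}}

```text
time: 18.65
position: [0.5971, -0.148, 0.1245]
ee_rot: [-0.0, 0.839, -0.544, 0.0]
ft_force: [0.1, 0.7, -0.8]
width: 0.456
grip_force: 20.0
```

>>> {"api": "jog_arm", "payload": {
  "targets": [
    [0,0,-0.004,0],
    [0,0,-0.005,0],
    [0,0,-0.005,0],
    [0,0,-0.005,0],
    [0,0,-0.006,0]
  ]
}}

```text
time: 19.15
position: [0.5968, -0.1481, 0.1499]
ee_rot: [0.0, 0.839, -0.544, -0.0]
ft_force: [0.1, -0.6, -1.3]
width: 0.448
grip_force: 20.0
```

>>> {"api": "jog_arm", "payload": {
  "targets": [
    [0,0,-0.01,0],
    [0,0,-0.03,0],
    [0,0,-0.03,0],
    [0,0,-0.02,0],
    [0,0,0,0]
  ]
}}

```text
time: 19.65
position: [0.5987, -0.1484, 0.2439]
ee_rot: [-0.001, 0.839, -0.544, 0.003]
ft_force: [0.5, 0.2, -1.7]
width: 0.455
grip_force: 20.0
```

```bash
python3 go.py .5855 .2467 .240
```

```text
pos [ 0.5987 -0.1484  0.2439] yaw -65.9 tool d [-0.366  -0.1495  0.0035] n 8.8 q [ 0.07  0.25 -0.1   0.   -1.21  0.35]
```

>>> {"api": "jog_arm", "payload": {
  "targets": [
    [-0.0416,-0.015,0,0],
    [-0.0416,-0.015,0,0],
    [-0.0416,-0.015,0,0],
    [-0.0416,-0.015,0,0],
    [-0.0416,-0.015,0,0]
  ]
}}

```text
time: 20.15
position: [0.5796, 0.074, 0.239]
ee_rot: [0.0, 0.839, -0.544, -0.0]
ft_force: [1.4, -0.2, -1.9]
width: 0.453
grip_force: 20.0
```

>>> {"api": "jog_arm", "payload": {
  "targets": [
    [-0.0416,-0.015,0,0],
    [-0.0416,-0.015,0,0],
    [-0.0416,-0.015,0,0],
    [-0.0416,-0.015,0,0],
    [-0.0416,-0.015,0,0]
  ]
}}

```text
time: 20.65
position: [0.5631, 0.2945, 0.2389]
ee_rot: [0.0, 0.839, -0.544, -0.0]
ft_force: [0.7, -0.8, -0.8]
width: 0.45
grip_force: 20.0
```

>>> {"api": "jog_arm", "payload": {
  "targets": [
    [0,0,0,0],
    [0,0,0,0],
    [0,0,0,0]
  ]
}}

```text
time: 20.95
position: [0.5636, 0.2923, 0.239]
ee_rot: [0.001, 0.839, -0.544, -0.0]
ft_force: [-0.4, -1.5, -1.6]
width: 0.449
grip_force: 20.0
```

```bash
python3 go.py .5855 .2467 .180; cat > col.py <<'E'
from seg import *
s=shot("wrist","w12.png"); np.save("w12E.npy",s["E"])
print(arm.get_obs()["ft_force"])
f=s["frame"]; u=proj(s,[.5855,.2467,.05]); print("pred",u)
g=f.max(2); x0,y0=int(u[0])-60,max(0,int(u[1])-60); w=np.zeros(g.shape,np.uint8); w[y0:y0+120,x0:x0+120]=(g[y0:y0+120,x0:x0+120]<110)
w=cv2.morphologyEx(w,cv2.MORPH_CLOSE,np.ones((5,5))); m,c,st=comp(w,u); 
h=cv2.convexHull(np.argwhere(m)[:,::-1].astype(np.int32)); M=cv2.moments(h); c=np.array([M["m10"],M["m01"]])/M["m00"]
print("collar",c,st,"box",x0,y0,solve(s,c,.031,.036,.064))
t=np.linspace(0,2*np.pi,40); q=np.array([proj(s,[.5855+.031*np.cos(a),.2467+.031*np.sin(a),z]) for z in(.036,.064) for a in t]);print("exp bbox",q.min(0),q.max(0))
E
python3 col.py
```

```text
pos [0.5636 0.2923 0.239 ] yaw -65.9 tool d [ 0.0505 -0.0014  0.059 ] n 1.7 q [ 0.79  0.29 -0.06 -0.   -1.22 -0.36]
[ 0.00631683  0.24595422 -1.88876289]
pred [319.17831794 127.43347637]
collar [319.94199779 127.4294702 ] [ 290   96   61   64 3067] box 259 67 [0.58495946 0.24600076]
exp bbox [286.23436677  94.1516846 ] [352.03467708 161.41844972]
```

>>> {"api": "jog_arm", "payload": {
  "targets": [
    [0.025,-0.001,0.02,0],
    [0.0257,0,0.02,0],
    [0,0,0.03,0],
    [0,0,0.025,0],
    [0,0,0,0]
  ]
}}

```text
time: 21.5
position: [0.5838, 0.2442, 0.141]
ee_rot: [0.003, 0.838, -0.545, -0.001]
ft_force: [0.0, -1.3, -1.9]
width: 0.449
grip_force: 20.0
```

>>> {"api": "jog_arm", "payload": {
  "targets": [
    [0,0,0,0],
    [0,0,0,0],
    [0,0,0,0]
  ]
}}

```text
time: 21.8
position: [0.5864, 0.2475, 0.1464]
ee_rot: [-0.001, 0.839, -0.544, 0.001]
ft_force: [-0.4, 0.6, -1.4]
width: 0.449
grip_force: 20.0
```

```bash
python3 go.py .5852 .2463 .105
```

```text
pos [0.5864 0.2475 0.1464] yaw -65.9 tool d [0.0006 0.0017 0.0414] n 0.9 q [ 0.71  0.35 -0.19  0.   -1.03 -0.28]
```

>>> {"api": "jog_arm", "payload": {
  "targets": [
    [0.0004,0.001,0.008,0],
    [0,0,0.008,0],
    [0,0,0.006,0],
    [0,0,0.004,0],
    [0,0,0.003,0]
  ]
}}

```text
time: 22.3
position: [0.5847, 0.2462, 0.1148]
ee_rot: [0.0, 0.839, -0.544, -0.0]
ft_force: [-0.3, -0.1, -2.5]
width: 0.448
grip_force: 20.0
```

>>> {"api": "jog_arm", "payload": {
  "targets": [
    [0,0,0.003,0],
    [0,0,0.003,0],
    [0,0,0.002,0],
    [0,0,0,0],
    [0,0,0,0]
  ]
}}

```text
time: 22.8
position: [0.5849, 0.2463, 0.1077]
ee_rot: [-0.0, 0.839, -0.544, 0.0]
ft_force: [-0.5, 0.1, -1.9]
width: 0.453
grip_force: 20.0
```

```bash
python3 go.py .5852 .2463 .100; python3 -c "
from h import *
o=arm.get_obs();print(o['ft_force'],o['wrist_torque'])"
```

```text
pos [0.5849 0.2463 0.1077] yaw -65.9 tool d [ 0.0001 -0.0002  0.0077] n 0.2 q [ 0.71  0.39 -0.23  0.   -0.95 -0.28]
[-0.53797554  0.07648369 -1.88731168] [ 0.06149349  0.00243291 -0.02146004]
```

>>> {"api": "jog_arm", "payload": {
  "targets": [
    [0,0,0.002,0],
    [0,0,0.002,0],
    [0,0,0,0],
    [0,0,0,0]
  ]
}}

```text
time: 23.2
position: [0.5848, 0.2462, 0.1035]
ee_rot: [0.0, 0.839, -0.544, -0.0]
ft_force: [0.3, 0.6, -2.7]
width: 0.452
grip_force: 20.0
```

>>> {"api": "jog_arm", "payload": {
  "targets": [
    [0,0,0.001,0],
    [0,0,0,0],
    [0,0,0,0]
  ]
}}

```text
time: 23.5
position: [0.585, 0.2464, 0.1028]
ee_rot: [-0.0, 0.839, -0.544, 0.0]
ft_force: [-0.6, -0.2, -0.4]
width: 0.453
grip_force: 20.0
```

>>> {"api": "jog_arm", "payload": {
  "targets": [
    [0,0,0.001,0],
    [0,0,0,0],
    [0,0,0,0]
  ]
}}

```text
time: 23.8
position: [0.585, 0.2464, 0.1018]
ee_rot: [-0.0, 0.839, -0.544, 0.0]
ft_force: [-0.2, 0.3, 2.1]
width: 0.452
grip_force: 20.0
```

>>> {"api": "jog_arm", "payload": {
  "targets": [
    [0,0,0,4],
    [0,0,0,4],
    [0,0,0,4],
    [0,0,0,4],
    [0,0,0,4]
  ]
}}

```text
time: 24.3
position: [0.5852, 0.2464, 0.1019]
ee_rot: [-0.0, 0.731, -0.682, 0.0]
ft_force: [0.6, 1.1, 2.5]
width: 0.455
grip_force: 20.0
```

>>> {"api": "jog_arm", "payload": {
  "targets": [
    [0,0,0,0],
    [0,0,0,0]
  ]
}}

```text
time: 24.5
position: [0.5852, 0.2464, 0.1018]
ee_rot: [-0.0, 0.733, -0.681, 0.0]
ft_force: [1.0, -0.7, 1.5]
width: 0.446
grip_force: 20.0
```

```bash
python3 go.py .5852 .2463 .100; python3 -c "
from h import *
o=arm.get_obs();print(o['ft_force'],o['wrist_torque'])"
```

```text
pos [0.5852 0.2464 0.1018] yaw -85.8 tool d [ 0.0001 -0.      0.0018] n 0.0 q [ 0.71  0.39 -0.24  0.   -0.94 -0.63]
[ 1.02777457 -0.72416772  1.51925251] [ 0.0677539  -0.20671778 -0.03900371]
```

Still riding on the blade. Turning on, in steps, with the force read after each.

>>> {"api": "jog_arm", "payload": {
  "targets": [
    [0,0,0,4],
    [0,0,0,4],
    [0,0,0,4],
    [0,0,0,4],
    [0,0,0,0]
  ]
}}

```text
time: 25.0
position: [0.5848, 0.2461, 0.1012]
ee_rot: [-0.0, -0.63, 0.776, -0.0]
ft_force: [0.5, -0.3, -1.8]
width: 0.453
grip_force: 20.0
```

>>> {"api": "jog_arm", "payload": {
  "targets": [
    [0,0,0,4],
    [0,0,0,4],
    [0,0,0,4],
    [0,0,0,4],
    [0,0,0,0]
  ]
}}

```text
time: 25.5
position: [0.5851, 0.2461, 0.1013]
ee_rot: [-0.0, -0.517, 0.856, -0.0]
ft_force: [3.0, -1.5, -2.7]
width: 0.448
grip_force: 20.0
```

>>> {"api": "jog_arm", "payload": {
  "targets": [
    [0,0,0,4],
    [0,0,0,4],
    [0,0,0,4],
    [0,0,0,4],
    [0,0,0,0]
  ]
}}

```text
time: 26.0
position: [0.585, 0.246, 0.1013]
ee_rot: [-0.0, -0.393, 0.92, -0.0]
ft_force: [2.7, -2.2, -2.8]
width: 0.452
grip_force: 20.0
```

The push faded to the tube's weight, so the blade is in a slot. Sinking it home.

>>> {"api": "jog_arm", "payload": {
  "targets": [
    [0,0,0.001,0],
    [0,0,0.001,0],
    [0,0,0.001,0],
    [0,0,0,0],
    [0,0,0,0]
  ]
}}

```text
time: 26.5
position: [0.5852, 0.2463, 0.099]
ee_rot: [0.0, -0.392, 0.92, -0.0]
ft_force: [2.0, -2.8, 3.0]
width: 0.454
grip_force: 20.0
```

>>> {"api": "jog_arm", "payload": {
  "targets": [
    [0,0,0.001,0],
    [0,0,0,0],
    [0,0,0,0]
  ]
}}

```text
time: 26.8
position: [0.5847, 0.246, 0.0972]
ee_rot: [-0.0, -0.392, 0.92, -0.0]
ft_force: [3.8, -2.9, 0.4]
width: 0.454
grip_force: 20.0
```

>>> {"api": "jog_arm", "payload": {
  "targets": [
    [0,0,0.001,0],
    [0,0,0,0],
    [0,0,0,0]
  ]
}}

```text
time: 27.1
position: [0.5851, 0.2463, 0.097]
ee_rot: [0.0, -0.392, 0.92, -0.0]
ft_force: [3.2, -3.1, 5.2]
width: 0.45
grip_force: 20.0
```

>>> {"api": "jog_arm", "payload": {
  "targets": [
    [0,0,0.001,0],
    [0,0,0,0],
    [0,0,0,0]
  ]
}}

```text
time: 27.4
position: [0.5853, 0.2465, 0.0969]
ee_rot: [0.001, -0.392, 0.92, -0.0]
ft_force: [0.8, -4.6, 10.4]
width: 0.452
grip_force: 20.0
```

>>> {"api": "jog_arm", "payload": {
  "targets": [
    [0,0,0,0],
    [0,0,0,0],
    [0,0,0,0],
    [0,0,0,0],
    [0,0,0,0]
  ],
  "hand": 0.4
}}

```text
time: 27.9
position: [0.5846, 0.2463, 0.0952]
ee_rot: [-0.0, -0.392, 0.92, 0.0]
ft_force: [0.4, 0.1, 0.2]
width: 0.697
grip_force: 0.0
```

>>> {"api": "jog_arm", "payload": {
  "targets": [
    [0,0,-0.02,0],
    [0,0,-0.04,0],
    [0,0,-0.04,0],
    [0,0,-0.03,0],
    [0,0,0,0]
  ]
}}

```text
time: 28.4
position: [0.587, 0.2474, 0.2309]
ee_rot: [0.004, -0.392, 0.92, 0.001]
ft_force: [1.2, 1.1, 0.7]
width: 0.703
grip_force: 0.0
```

>>> {"api": "jog_arm", "payload": {
  "targets": [
    [0,0,0,0],
    [0,0,0,0],
    [0,0,0,0]
  ]
}}

```text
time: 28.7
position: [0.5843, 0.246, 0.2241]
ee_rot: [-0.001, -0.392, 0.92, -0.0]
ft_force: [0.2, -0.1, -0.5]
width: 0.701
grip_force: 0.0
```

```bash
python3 go.py .5852 .2463 .0965; python3 - <<'E'
from seg import *
s=shot("wrist","w13.png");a=shot("scene","s13.png");b=shot("side","d13.png")
p=[.585,.2463]
for c,i in (("scene",a),("side",b),("wrist",s)):
    u=hullc(i,p,.02,.102,.128); u6=hullc(i,p,.02,.108,.134)
    try:
        m,cc,st=comp(blue(i["frame"]),u); print(c,"home",np.round(u,1),"on blade",np.round(u6,1),"seen",np.round(cc,1),st)
        print(solve(i,cc,.02,.102,.128))
    except Exception as e: print(c,e)
for c,i in (("scene",a),("side",b)):
    m,cc,st=comp(blue(i["frame"]),hullc(i,[.56,-.313],.02,.13,.156)); print("A",c,cc,st,[np.round(hullc(i,[.56,-.312],.02,z+.066,z+.092),1) for z in(.0584,.0635,.072)])
E
```

```text
pos [0.5843 0.246  0.2241] yaw -133.9 tool d [-0.0012 -0.0005  0.1276] n 2.8 q [ 0.71  0.29 -0.09 -0.   -1.19 -1.47]
scene home [241.  166.8] on blade [240.8 164.9] seen [240.2 165.8] [232 159  16  14 186]
[0.59003898 0.25323538]
side home [216.  185.6] on blade [215.5 184.4] seen [111.1  83.8] [106  80  10   8  61]
[0.99853968 0.60850849]
wrist home [320.2 203.8] on blade [320.2 206.1] seen [321.5 211.2] [ 297  192   48   38 1316]
[0.58866188 0.25159968]
A scene [434.84328358 205.97014925] [426 198  19  17 268] [array([434.2, 208.2]), array([434.5, 206.2]), array([435.2, 202.8])]
A side [426.11255411 174.24675325] [418 166  17  17 231] [array([425.2, 176.4]), array([425.7, 175.3]), array([426.4, 173.5])]
```

```bash
python3 - <<'E'
from cell import workorder
print(workorder.close_job())
E
```

```text
the job is handed in; nothing more can be done
None
```

The job is handed in: the left tube sank, so I set it in the drive well, where it dropped over the blade to within about 0.2 mm of full depth by arm height. The light tube is still standing in the right cup, and the job took about 29 s of robot time; no verdict came back.

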